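Lay out the class's ceramic animals on their design sheets

TASK

The class has finished its four glazed animals: stand each one on its own design sheet, the one that shows the same animal in the same colour, upright with its base inside the drawn outline and turned to fit it (either way round will do). Carry them one at a time and set them down without dropping or tipping any, and leave the glaze jar and the block of clay where they are.

Things in the scene. Friction and masses are not known exactly. Their poses are not given: they have to be found in the camera images.
- dog: Small glazed ceramic dog, terracotta (red-brown), about 0.22 kg, 85 mm high. Loose; stands upright on the table, origin at the centre of its underside, x along its length towards the head, z up, the body centred on the origin in y. Oblong base plate 88 x 36 mm (x, y), 8 mm thick; on it four thin legs and a trunk 66 mm long (x), 28 mm wide (y), from 38 to 62 mm above the underside: grip the trunk across its width; neck and head rise at +x from x = 22 mm to 60 mm.
- tortoise: Small glazed ceramic tortoise, green, about 0.16 kg, 49 mm high. Loose; stands upright on the table, origin at the centre of its underside, x along its length towards the head, z up, the body centred on the origin in y. Round base plate 56 mm across, 8 mm thick; on it a round shell 50 mm across with upright sides from 8 to 36 mm and a low dome above: grip the shell across y; head at +x to x = 44 mm, four stubby legs within 18 mm of the x axis.
- owl: Small glazed ceramic owl, yellow, about 0.16 kg, 84 mm high. Loose; stands upright on the table, origin at the centre of its underside, x along its length towards the head, z up, the body centred on the origin in y. Square base plate 46 x 46 mm, 8 mm thick; on it a round upright body 40 mm across from 8 to 56 mm (the place to grip), the head of 37 mm above; eyes and beak face +x.
- whale: Small glazed ceramic whale, blue, about 0.24 kg, 53 mm high. Loose; stands upright on the table, origin at the centre of its underside, x along its length towards the head, z up, the body centred on the origin in y. Base plate 84 x 40 mm (x, y) with half-round ends, 8 mm thick; on it a block-like body 36 mm wide (y), from x = -20 to 36 mm and 8 to 48 mm above the underside: grip it across y near x = 5 mm; the tail fin rises at -x to 53 mm.
- dog_sheet: Design sheet of the dog. Fixed white card 110 x 85 x 3 mm lying flat on the table, long side along its x, origin at the centre of its underside (top 3 mm higher). In the middle, centred on the origin: the dark outline of an oblong base, 96 x 44 mm inside, long side along x, with the dog's side view in terracotta in it.
- tortoise_sheet: Design sheet of the tortoise. Fixed white card 110 x 85 x 3 mm lying flat on the table, long side along its x, origin at the centre of its underside (top 3 mm higher). In the middle, centred on the origin: the dark outline of a round base, 64 mm across inside, with the tortoise's side view in green in it.
- owl_sheet: Design sheet of the owl. Fixed white card 110 x 85 x 3 mm lying flat on the table, long side along its x, origin at the centre of its underside (top 3 mm higher). In the middle, centred on the origin: the dark outline of a square base, 54 x 54 mm inside, sides along x and y, with the owl's front view in yellow in it.
- whale_sheet: Design sheet of the whale. Fixed white card 110 x 85 x 3 mm lying flat on the table, long side along its x, origin at the centre of its underside (top 3 mm higher). In the middle, centred on the origin: the dark outline of a long base with half-round ends, 92 x 48 mm inside, long side along x, with the whale's side view in blue in it.
- glaze_jar: Amber glaze jar with white cap, 60 mm across, 75 mm high, loose, to be left alone; origin at the centre of its underside.
- clay_block: Grey-brown block of clay 90 x 60 x 45 mm (x, y, z), loose, to be left alone; origin at the centre of its underside.
There are look-alikes about, which are no part of the job. Leave any purple look-alike of the tortoise alone.

How it is judged:
At the end, for the whole second after the job is handed in: Each animal stands on its own card, upright (0.1 rad), at rest, released, its centre within 12 mm of the outline's; dog and whale along their outlines within 0.2 rad, either way round; the owl square to its outline within 0.2 rad, any of four ways; the tortoise faces anywhere (horizontal distance between dog and dog_sheet below 0.012 m and z of dog in the frame of dog_sheet between 0.001 and 0.006 m and angle between each of dog, tortoise, owl, whale's own z axis and vertical below 0.1 rad and linear speed of each of dog, tortoise, owl, whale below 0.02 m/s and angular speed of each of dog, tortoise, owl, whale below 0.2 rad/s and angle between the x axis of dog and the x axis of dog_sheet, either way round below 0.2 rad and horizontal distance between tortoise and tortoise_sheet below 0.012 m and z of tortoise in the frame of tortoise_sheet between 0.001 and 0.006 m and horizontal distance between owl and owl_sheet below 0.012 m and z of owl in the frame of owl_sheet between 0.001 and 0.006 m and (angle between the x axis of owl and the x axis of owl_sheet, either way round below 0.2 rad or angle between the x axis of owl and the y axis of owl_sheet, either way round below 0.2 rad) and horizontal distance between whale and whale_sheet below 0.012 m and z of whale in the frame of whale_sheet between 0.001 and 0.006 m and angle between the x axis of whale and the x axis of whale_sheet, either way round below 0.2 rad); the robot touches nothing.
It fails at once if an animal is tipped by more than 35 degrees (angle between any of dog, tortoise, owl, whale's own z axis and vertical above 0.61 rad).
It fails at once if an animal is dropped (falls free faster than 0.8 m/s, a fall of over 30 mm) ((linear speed of dog above 0.8 m/s and contact force between the fingers and dog below 0.2 N) or (linear speed of tortoise above 0.8 m/s and contact force between the fingers and tortoise below 0.2 N) or (linear speed of owl above 0.8 m/s and contact force between the fingers and owl below 0.2 N) or (linear speed of whale above 0.8 m/s and contact force between the fingers and whale below 0.2 N)).
It fails at once if the glaze jar or block of clay is pushed more than 20 mm (distance of any of glaze_jar, clay_block from where it was at the start of the episode above 0.02 m).
It also fails if it takes over 118 s, if anything falls off the work surface, if the arm or the gripper's body presses on something with over 40 N, if the wrist force passes 120 N, or if a joint passes its speed limit or range.

ROBOT

A 6-joint arm with a two-finger parallel gripper is mounted at the origin on the work surface. World frame = base frame: x ahead of the robot, y to its left, z up, the work surface at z = 0. Lengths are in m, angles in rad, forces in N, time in s.
With the tool pointing down it reaches from about 0.3 to 0.775 m from the base axis. Payload 14.6 kg.
Tool frame: the origin (TCP) lies midway between the tips of the shut fingers; the grasp point (between the pads) lies 19 mm behind it (ctrl.pinch_z is the distance from the TCP to the grasp point, in m); z points along the fingers, y is the line along which they close (so a half turn about z gives the same grasp; the last joint's range is limited). The gripper opens to 94 mm and grips with 3 to 60 N. Pads are 16 mm wide; open, the fingers measure 119 mm over their backs; the gripper's body (75 mm by 177 mm) begins 78 mm behind the grasp point.
Start: joints at [1.057, 0.3, 1.521, -0, 1.321, -0.067], TCP at [0.238, 0.496, 0.205] pointing down, gripper open.
Joint ranges: [-3.03, 3.03], [-0.79, 2.21], [0.23, 2.52], [-1.04, 4.18], [0, 3.07], [-2.55, 2.55]. Speed limits (rad/s): [2.22, 2.22, 2.57, 3.14, 3.14, 3.14].

INTERFACE

Orientations are given as [roll, pitch, yaw] about the fixed x, y, z axes, in that order (R = Rz(yaw) Ry(pitch) Rx(roll)).
In Python, from station import ctrl gives the robot as it stands.
- The arm moves only by the tool jog_arm, never from a script. Its argument "motion" is a list of rows, each a list of 7 numbers: the shift along the tool's x, y, z in m, then the turn, a rotation vector about the tool's x, y, z in rad, then the opening, from -1 (shut) to 1 (fully open). In form: [[tx, ty, tz, rx, ry, rz, gripper], ...]. A call has 1 to 5 rows; each row shifts and turns the commanded pose from where the row before left it, along the tool's axes as they then stand; what a row does not reach is not made up. A row lasts 1/10 s, in which the tool goes at most 50 mm and 8.59 degrees, less where a joint would pass 70% of its speed; a pose out of reach is approached as far as the arm can. A call is refused whole if a number of a shift passes 0.05 or a number of a turn 0.15, either way. A call with a gripper value outside its range is refused whole. The fingers move at their own pace and stop on an object; "squeeze" is the grip in N (left out, the last holds). Time passes only in rows, so rows that do not move let the fingers close. It gives the time, the measured TCP pose, the force, the opening and the grip force at its end, in the units of the state.
- ctrl.get_obs(): the state, without advancing time (a new reading comes with each control period).
- ctrl.camera(name): name is "side" or "top" or "wrist"; returns the picture (420x560x3 uint8, red, green, blue); there is no depth.
- ctrl.camera_model(name): a dict with "intrinsics" (3x3 intrinsics, pixels), "rvec" (rotation vector, rad) and "tvec" (3), from world to camera coordinates, as OpenCV has them. Camera axes: x right, y down, z forward; pixel columns grow to the right and rows downward; lengths in m; the calibration is good to about 2 mm. A picture is of the moment at which its call begins: read the wrist's pose just before it. camera_model takes no time and is no camera call; for the wrist camera it gives the pose at the moment of the call.
- ctrl.hand_in(): hands the job in; it is judged then, once.
The state is a dict: "time_s": time; "qpos": joint angles; "joint_vel": joint speeds; "tau": joint torques, N m; "ee_pos": TCP position; "eef_rot": TCP orientation; "force": force on the tool from outside, world axes, zero at the start; "moment": the same for the moment, N m; "grip_width": finger opening in m; "grip_force": force on a finger pad.
Only numpy, scipy, OpenCV 4.12 (cv2) and the standard library are available. Lean on these libraries where they do the work, as an engineer would, in place of code of your own. Each camera call takes 0.05 s, during which the arm holds its last target. There are 200 camera calls.

## Working session

There is one attempt and no reset: what is moved stays moved. The work goes in short steps, Python scripts to look and compute and a tool call to move; the robot and the scene stay as the last step left them, time stands still between calls to the robot, and variables do not carry over. Pictures are saved under pics/ and viewed, at most 14 in all, crops included, and the job is handed in when it is done.

Besides the shell and the picture viewer there is one more tool, called after "Request:" as name(argument=value, ...) on one line, values as JSON. jog_arm: Moves the arm, as the interface text tells. Its arguments: {"type":"object","properties":{"motion":{"type":"array"},"squeeze":{"type":"number"}},"required":["motion"]}

```bash
ls; mkdir -p pics; cat > h.py <<'E'
import numpy as np, cv2
from station import ctrl
def cam(n):
    m=ctrl.camera_model(n); K=np.array(m["intrinsics"],float); R=cv2.Rodrigues(np.array(m["rvec"],float))[0]; t=np.array(m["tvec"],float).ravel(); return K,R,t
def ray(n,uv,z,m=None):
    K,R,t=m or cam(n); uv=np.atleast_2d(uv).astype(float)
    d=(np.linalg.inv(K)@np.c_[uv,np.ones(len(uv))].T).T@R; c=-R.T@t
    return c+d*((z-c[2])/d[:,2])[:,None]
def snap(n,f):
    im=ctrl.camera(n); cv2.imwrite(f"pics/{f}.png",im[:,:,::-1]); return im
E
python3 - <<'E'
from h import *
o=ctrl.get_obs(); print(o)
for n in("top","side","wrist"):
    K,R,t=cam(n); print(n,K[0,0],-R.T@t,R[2]); snap(n,n+"0")
t=cv2.imread("pics/top0.png");print(ctrl.pinch_z)
E
```

```text
pics
{'time_s': 0.0, 'qpos': array([ 1.05739491e+00,  3.00497804e-01,  1.52157996e+00, -2.38663538e-05,
        1.32071870e+00, -6.65613782e-02]), 'joint_vel': array([ 0.00067271,  0.00120217, -0.00082944,  0.00047739, -0.00106814,
       -0.00149224]), 'tau': array([ 1.72010099e-03, -5.31794930e+01, -3.52750075e+01,  7.09187379e-02,
        2.41974351e-02, -7.66186781e-05]), 'ee_pos': array([0.23752182, 0.4957701 , 0.20487217]), 'eef_rot': array([-3.14038997e+00, -5.70025446e-05,  2.69475850e+00]), 'force': array([ 0.53179607, -0.60492674,  0.1298455 ]), 'moment': array([ 0.01894307,  0.0129312 , -0.0186277 ]), 'grip_force': 0.0, 'grip_width': 0.09423185486548902}
top 503.4231529938761 [0.33349155 0.00986203 1.28624601] [ 0.11922709  0.00851736 -0.99283048]
side 386.61606461161614 [ 0.32490492 -0.72869786  0.69324746] [ 0.16391179  0.73769911 -0.65492972]
wrist 365.1459186528711 [0.168206   0.52832285 0.38422677] [ 0.23362308 -0.11265884 -0.96577857]
0.0188
```

View pics/top0.png

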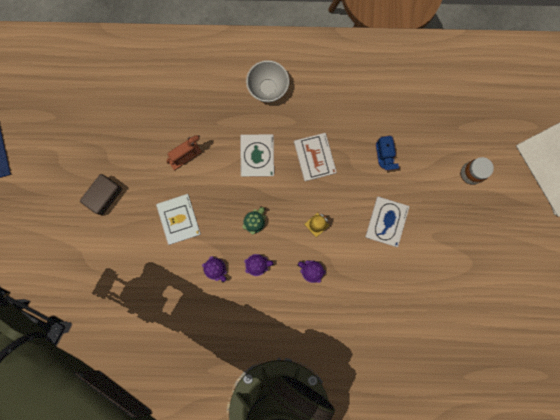

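View pics/side0.png

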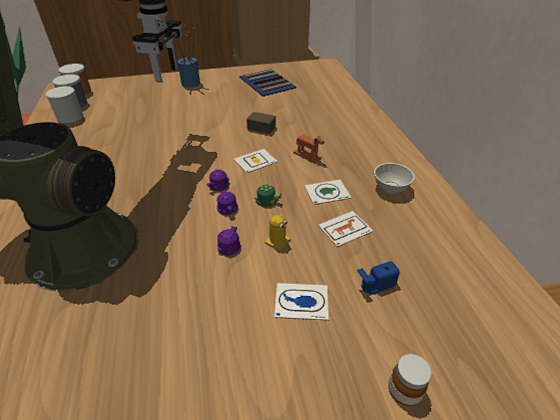

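The top view shows these, with pixels:
- **Animals:** dog (183,152), green tortoise (255,220), owl (317,225), whale (387,153).
- **Sheets:** tortoise (257,155), dog (316,157), owl (178,219), whale (387,221).
- **To leave alone:** clay (101,194), jar (477,171), bowl (268,82).

Possible mix-ups for the tortoise are the purple ones at (214,268), (258,264) and (313,271), so I choose the green one at (255,220). The green, blue, yellow and terracotta drawings on the sheets also match by colour but are flat.

```bash
cat >> h.py <<'E'
HUE={"dog":(3,15,110,60),"tortoise":(50,85,90,30),"owl":(22,34,150,110),"whale":(105,122,130,50)}
def comps(im,a,amin=60):
    h=cv2.cvtColor(im,cv2.COLOR_RGB2HSV); lo,hi,s,v=HUE[a]
    m=cv2.inRange(h,(lo,s,v),(hi,255,255)); m=cv2.morphologyEx(m,cv2.MORPH_CLOSE,np.ones((3,3)))
    return [c for c in cv2.findContours(m,cv2.RETR_EXTERNAL,cv2.CHAIN_APPROX_NONE)[0] if cv2.contourArea(c)>amin]
def cards(im,amin=400):
    h=cv2.cvtColor(im,cv2.COLOR_RGB2HSV); m=cv2.inRange(h,(0,0,150),(180,60,255)); m=cv2.morphologyEx(m,cv2.MORPH_CLOSE,np.ones((5,5)))
    return [c for c in cv2.findContours(m,cv2.RETR_EXTERNAL,cv2.CHAIN_APPROX_NONE)[0] if cv2.contourArea(c)>amin]
def rect(n,c,z,m=None):
    p=ray(n,c[:,0],z,m)[:,:2]; (cx,cy),(w,hh),_=r=cv2.minAreaRect((p*1000).astype(np.float32))
    b=cv2.boxPoints(r); e=max([b[1]-b[0],b[2]-b[1]],key=np.linalg.norm); a=np.arctan2(e[1],e[0]); a=(a+np.pi/2)%np.pi-np.pi/2
    return np.round([cx,cy,max(w,hh),min(w,hh),np.degrees(a)],1)
E
python3 - <<'E'
from h import *
im=cv2.imread("pics/top0.png")[:,:,::-1].copy()
for c in cards(im): print("card",c[:,0].mean(0).round(),rect("top",c,.003))
for a in HUE:
    for c in comps(im,a,40): print(a,c[:,0].mean(0).round(),rect("top",c,.02))
cv2.imwrite("pics/c1.png",cv2.resize(im[125:290,145:415,::-1],(800,489),interpolation=cv2.INTER_CUBIC))
E
```

```text
card [387. 221.] [ 476.6 -265.5  110.8   86.1  -16.2]
card [177. 219.] [470.9 271.6 111.1  86.3  19.8]
card [257. 155.] [643.1  73.1 111.5  86.3   1.8]
card [315. 156.] [642.3 -78.  111.2  86.4  15.6]
card [547. 166.] [ 626.1 -656.1  243.1  108.7   -2.5]
dog [295. 207.] [ 525.1   13.1 1482.4 1073.5  -88.6]
tortoise [254. 222.] [466.7  74.1  48.4  45.6   1.7]
tortoise [256. 154.] [642.6  72.5  39.5  23.1   1.5]
owl [176. 219.] [468.8 269.8  32.7  12.9 -66.7]
owl [315. 225.] [463.2 -84.6  45.   42.8 -43.8]
whale [388. 222.] [ 471.8 -264.8   60.3   23.1  -14. ]
whale [387. 154.] [ 650.7 -259.8   85.7   45.6   11.7]
whale [  3. 157.] [627.2 722.4 113.6  23.1   5. ]
```

View pics/c1.png

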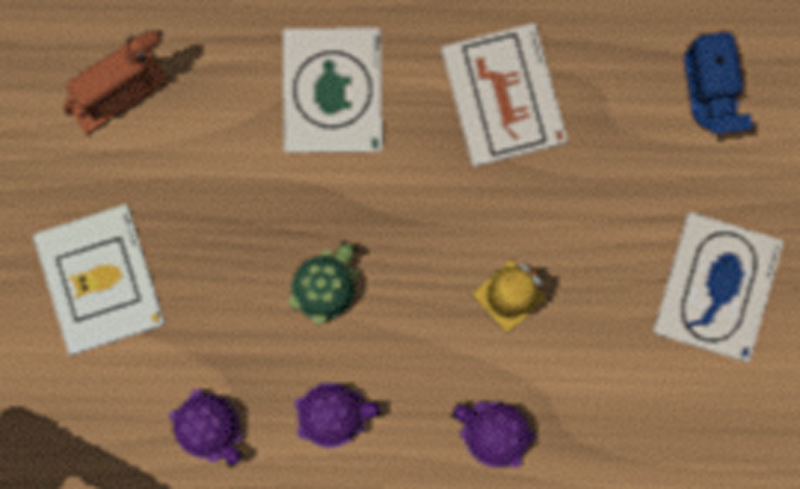

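View pics/wrist0.png

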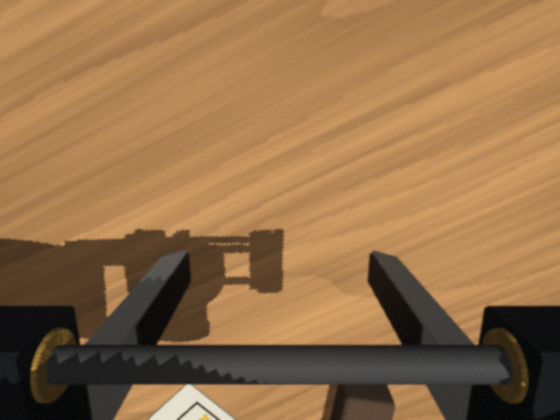

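The crop confirms four animals, with the green tortoise at (325,285) apart from the three purple ones, and each sheet drawing in its own colour. The dog's head points right and up in the image. I go over the dog first.

```bash
cat >> h.py <<'E'
HUE["dog"]=(0,9,100,50)
from scipy.spatial.transform import Rotation as Ro
def plan(x,y,z,yaw,vmax=.045,wmax=.14,g=1,start=None):
    "rows from measured pose (mm, deg) to target; xy in tool axes before turn"
    o=ctrl.get_obs(); p=np.array(o["ee_pos"]); R=Ro.from_euler("xyz",o["eef_rot"]).as_matrix()
    if start is not None: p=np.array(start[:3])/1000; R=Ro.from_euler("xyz",[np.pi,0,np.radians(start[3])]).as_matrix()
    T=np.array([x,y,z])/1000.; G=Ro.from_euler("xyz",[np.pi,0,np.radians(yaw)])
    rv=(Ro.from_matrix(R).inv()*G).as_rotvec()
    n=max(1,int(np.ceil(max(np.linalg.norm(T-p)/vmax,np.linalg.norm(rv)/wmax)))); out=[]
    for k in range(n):
        d=(R.T@(T-p)/(n-k)).round(3); r=((Ro.from_matrix(R).inv()*G).as_rotvec()/(n-k)).round(3)
        p=p+R@d; R=R@Ro.from_rotvec(r).as_matrix(); out.append([float(v) for v in (*d,*r,g)])
    print(n); [print(out[i:i+5]) for i in range(0,n,5)]
E
python3 - <<'E'
from h import *
im=cv2.imread("pics/top0.png")[:,:,::-1].copy()
for c in comps(im,"dog",40): print(c[:,0].mean(0).round(),rect("top",c,.04))
plan(615,250,250,122)
E
```

```text
[313. 156.] [637.7 -71.7  60.6  17.1  27. ]
[184. 152.] [638.2 254.2  97.6  47.  -54.2]
11
[[-0.041, -0.005, -0.004, -0.0, 0.0, 0.051, 1.0], [-0.041, -0.003, -0.004, -0.0, 0.0, 0.051, 1.0], [-0.041, -0.001, -0.004, -0.0, 0.0, 0.052, 1.0], [-0.041, 0.001, -0.004, -0.0, 0.0, 0.051, 1.0], [-0.041, 0.003, -0.004, -0.0, 0.0, 0.052, 1.0]]
[[-0.041, 0.005, -0.004, -0.0, 0.0, 0.051, 1.0], [-0.04, 0.007, -0.004, -0.0, 0.0, 0.052, 1.0], [-0.04, 0.009, -0.004, -0.0, 0.0, 0.051, 1.0], [-0.039, 0.011, -0.004, -0.0, 0.0, 0.052, 1.0], [-0.038, 0.013, -0.004, -0.0, 0.0, 0.051, 1.0]]
[[-0.038, 0.016, -0.005, -0.001, 0.0, 0.052, 1.0]]
```

Request:
jog_arm(motion=[[-0.041,-0.005,-0.004,0,0,0.051,1],[-0.041,-0.003,-0.004,0,0,0.051,1],[-0.041,-0.001,-0.004,0,0,0.052,1],[-0.041,0.001,-0.004,0,0,0.051,1],[-0.041,0.003,-0.004,0,0,0.052,1]])

```text
time_s: 0.65
ee_pos: [0.4115, 0.3833, 0.2255]
eef_rot: [-3.141, -0.0, 2.436]
force: [0.6, 0.3, -0.7]
grip_width: 0.094
grip_force: 0.0
```

Request:
jog_arm(motion=[[-0.041,0.005,-0.004,0,0,0.051,1],[-0.04,0.007,-0.004,0,0,0.052,1],[-0.04,0.009,-0.004,0,0,0.051,1],[-0.039,0.011,-0.004,0,0,0.052,1],[-0.038,0.013,-0.004,0,0,0.051,1]])

```text
time_s: 1.15
ee_pos: [0.5815, 0.2713, 0.2454]
eef_rot: [-3.141, -0.0, 2.179]
force: [1.0, 0.3, 0.2]
grip_width: 0.094
grip_force: 0.0
```

Request:
jog_arm(motion=[[-0.038,0.016,-0.005,0,0,0.052,1],[0,0,0,0,0,0,1]])

```text
time_s: 1.35
ee_pos: [0.6181, 0.2473, 0.2496]
eef_rot: [-3.141, 0.0, 2.123]
force: [-0.6, 1.4, -0.1]
grip_width: 0.0941
grip_force: 0.0
```

```bash
python3 - <<'E'
from h import *
o=ctrl.get_obs(); print(o["ee_pos"],np.degrees(o["eef_rot"]))
m=cam("wrist"); im=snap("wrist","w1")
for c in comps(im,"dog",200): print(c[:,0].mean(0).round(),[rect("wrist",c,z,m) for z in (.004,.06)])
E
```

```text
[0.61811254 0.24726466 0.24958026] [-1.79957230e+02  2.42800915e-02  1.21636943e+02]
[299. 194.] [array([646.2, 244.3, 126. ,  33.8, -54.8]), array([637.1, 253.2, 109.4,  29.4, -54.8])]
```

View pics/w1.png

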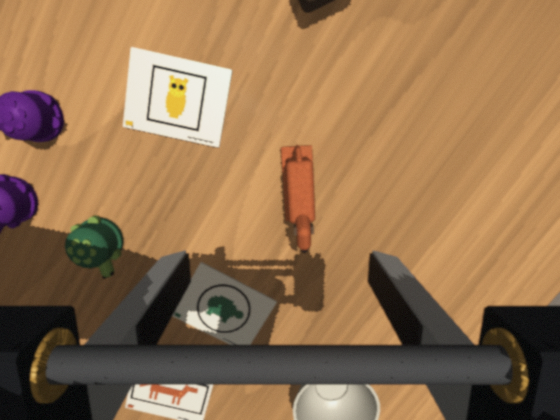

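The wrist view shows the dog at (300,195), with the base's tail end at about (297,147) and the head down at (304,240). The trunk tilts about 4° off the image vertical.

```bash
python3 - <<'E'
from h import *
im=cv2.imread("pics/w1.png")[:,:,::-1].copy(); m=cam("wrist")
c=max(comps(im,"dog",200),key=cv2.contourArea)[:,0]
mask=np.zeros(im.shape[:2],np.uint8); cv2.fillPoly(mask,[c],255)
for r in range(c[:,1].min(),c[:,1].max(),8):
    xs=np.where(mask[r])[0]; print(r,xs.min(),xs.max())
r=c[:,1].min()+4; xs=np.where(mask[r])[0]
e=ray("wrist",[(xs.min(),r),(xs.max(),r),((xs.min()+xs.max())/2,c[:,1].min())],.008,m); print(e.round(4),np.linalg.norm(e[0]-e[1]))
for a in(-58,-55):print(e[2,:2]+.044*np.array([np.cos(np.radians(a)),np.sin(np.radians(a))]))
for r in (180,215):
    xs=np.where(mask[r])[0]; print(ray("wrist",[((xs.min()+xs.max())/2,r),(xs.min(),r),(xs.max(),r)],.055,m).round(4))
E
```

```text
147 292 304
155 283 309
163 283 311
171 284 311
179 284 311
187 285 312
195 286 312
203 286 312
211 286 313
219 287 311
227 296 310
235 298 309
243 298 309
[[0.5965 0.2852 0.008 ]
 [0.6227 0.3013 0.008 ]
 [0.6072 0.297  0.008 ]] 0.030709436578629654
[0.63051807 0.25971393]
[0.63243899 0.26098536]
[[0.6238 0.2719 0.055 ]
 [0.6115 0.2643 0.055 ]
 [0.6361 0.2795 0.055 ]]
[[0.6457 0.2415 0.055 ]
 [0.634  0.2343 0.055 ]
 [0.6574 0.2488 0.055 ]]
```

```bash
python3 - <<'E'
from h import *
plan(632,260,100,125); plan(632,260,31,125,start=(632,260,100,125),vmax=.03)
E
```

```text
4
[[0.0, 0.005, 0.037, -0.0, -0.0, -0.014, 1.0], [0.0, 0.005, 0.037, -0.0, -0.0, -0.014, 1.0], [0.0, 0.005, 0.038, -0.001, -0.0, -0.014, 1.0], [0.001, 0.004, 0.037, -0.0, -0.0, -0.014, 1.0]]
3
[[0.0, -0.0, 0.023, 0.0, 0.0, 0.0, 1.0], [0.0, -0.0, 0.023, 0.0, 0.0, 0.0, 1.0], [0.0, -0.0, 0.023, 0.0, 0.0, 0.0, 1.0]]
```

Request:
jog_arm(motion=[[0,0.005,0.037,0,0,-0.014,1],[0,0.005,0.037,0,0,-0.014,1],[0,0.005,0.038,0,0,-0.014,1],[0.001,0.004,0.037,0,0,-0.014,1]])

```text
time_s: 1.8
ee_pos: [0.6297, 0.2625, 0.0999]
eef_rot: [-3.141, -0.0, 2.187]
force: [0.2, 1.1, -0.2]
grip_width: 0.0941
grip_force: 0.0
```

Request:
jog_arm(motion=[[0,0,0.023,0,0,0,1],[0,0,0.023,0,0,0,1],[0,0,0.023,0,0,0,1],[0,0,0,0,0,0,1]])

```text
time_s: 2.2
ee_pos: [0.6281, 0.2619, 0.0291]
eef_rot: [-3.136, -0.002, 2.186]
force: [-0.6, -0.1, -0.3]
grip_width: 0.0938
grip_force: 0.0
```

Request:
jog_arm(motion=[[0,0,0,0,0,0,-0.2],[0,0,0,0,0,0,-0.5],[0,0,0,0,0,0,-0.5],[0,0,0,0,0,0,-0.6],[0,0,0,0,0,0,-0.8]], squeeze=15)

```text
time_s: 2.7
ee_pos: [0.6307, 0.2617, 0.033]
eef_rot: [3.141, 0.0, 2.185]
force: [-0.2, -0.1, -0.2]
grip_width: 0.0575
grip_force: 0.0
```

Request:
jog_arm(motion=[[0,0,0,0,0,0,-1],[0,0,0,0,0,0,-1],[0,0,0,0,0,0,-1]])

```text
time_s: 3.0
ee_pos: [0.6306, 0.2617, 0.0325]
eef_rot: [3.141, -0.0, 2.185]
force: [0.7, 1.0, 0.9]
grip_width: 0.0337
grip_force: 0.6
```

Request:
jog_arm(motion=[[0,0,0,0,0,0,-1],[0,0,0,0,0,0,-1],[0,0,0,0,0,0,-1]])

```text
time_s: 3.3
ee_pos: [0.6306, 0.2617, 0.0325]
eef_rot: [3.141, 0.0, 2.185]
force: [0.0, 1.3, 0.1]
grip_width: 0.0282
grip_force: 15.0
```

Request:
jog_arm(motion=[[0,0,-0.01,0,0,0,-1],[0,0,-0.02,0,0,0,-1],[0,0,-0.03,0,0,0,-1],[0,0,-0.03,0,0,0,-1],[0,0,-0.02,0,0,0,-1]])

```text
time_s: 3.8
ee_pos: [0.6309, 0.2618, 0.1455]
eef_rot: [3.14, 0.001, 2.185]
force: [0.8, -0.8, -1.7]
grip_width: 0.0282
grip_force: 15.0
```

```bash
python3 - <<'E'
from h import *
o=ctrl.get_obs(); print(o["grip_width"],o["grip_force"],o["force"])
snap("side","s1")
p=o["ee_pos"]*1000
plan(642,-78,142,195.6,vmax=.035,g=-1)
E
```

```text
0.02815389293519112 14.996546655893326 [ 0.83117919 -0.78984045 -1.67632063]
10
[[-0.028, -0.019, 0.001, 0.0, 0.001, -0.123, -1.0], [-0.026, -0.022, 0.001, 0.0, 0.0, -0.123, -1.0], [-0.023, -0.025, 0.0, 0.001, 0.001, -0.123, -1.0], [-0.02, -0.028, 0.001, 0.0, 0.0, -0.123, -1.0], [-0.016, -0.03, 0.0, 0.001, 0.001, -0.123, -1.0]]
[[-0.012, -0.032, 0.001, 0.0, 0.0, -0.123, -1.0], [-0.009, -0.033, 0.0, 0.001, 0.001, -0.123, -1.0], [-0.004, -0.034, 0.001, 0.0, 0.0, -0.123, -1.0], [-0.0, -0.034, 0.0, 0.001, 0.001, -0.123, -1.0], [0.004, -0.033, 0.001, 0.0, 0.0, -0.122, -1.0]]
```

View pics/s1.png

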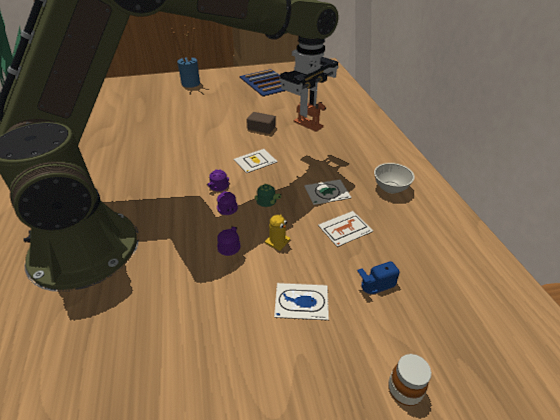

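The side view shows the dog upright in the fingers at (312,115). Its base has lifted clear, so I carry it to its sheet.

Request:
jog_arm(motion=[[-0.028,-0.019,0,0,0,-0.123,-1],[-0.026,-0.022,0,0,0,-0.123,-1],[-0.023,-0.025,0,0,0,-0.123,-1],[-0.02,-0.028,0,0,0,-0.123,-1],[-0.016,-0.03,0,0,0,-0.123,-1]])

```text
time_s: 4.35
ee_pos: [0.635, 0.0901, 0.142]
eef_rot: [-3.141, -0.001, 2.805]
force: [0.5, -0.2, -1.0]
grip_width: 0.0279
grip_force: 15.0
```

Request:
jog_arm(motion=[[-0.012,-0.032,0,0,0,-0.123,-1],[-0.009,-0.033,0,0,0,-0.123,-1],[-0.004,-0.034,0,0,0,-0.123,-1],[0,-0.034,0,0,0,-0.123,-1],[0.004,-0.033,0,0,0,-0.122,-1]])

```text
time_s: 4.85
ee_pos: [0.6399, -0.0797, 0.1421]
eef_rot: [3.141, -0.001, -2.864]
force: [0.2, 0.6, -2.2]
grip_width: 0.0276
grip_force: 15.0
```

Request:
jog_arm(motion=[[0,0,0,0,0,0,-1],[0,0,0,0,0,0,-1]])

```text
time_s: 5.05
ee_pos: [0.64, -0.0785, 0.142]
eef_rot: [3.141, -0.001, -2.872]
force: [-0.1, 0.6, -1.3]
grip_width: 0.0277
grip_force: 15.0
```

```bash
python3 - <<'E'
from h import *
plan(640,-78,60,195.6,vmax=.03,g=-1)
E
```

```text
3
[[-0.0, 0.0, 0.027, 0.0, -0.0, -0.001, -1.0], [-0.0, 0.0, 0.027, 0.0, -0.0, -0.001, -1.0], [-0.0, 0.0, 0.028, 0.001, -0.001, -0.001, -1.0]]
```

Request:
jog_arm(motion=[[0,0,0.03,0,0,0,-1],[0,0,0.03,0,0,0,-1],[0,0,0.022,0,0,0,-1],[0,0,0.012,0,0,0,-1],[0,0,0.008,0,0,0,-1]])

```text
time_s: 5.55
ee_pos: [0.6402, -0.0773, 0.0397]
eef_rot: [3.141, -0.001, -2.869]
force: [0.1, -0.7, -1.0]
grip_width: 0.0276
grip_force: 15.0
```

Request:
jog_arm(motion=[[0,0,0.002,0,0,0,-1],[0,0,0.002,0,0,0,-1],[0,0,0,0,0,0,-1]])

```text
time_s: 5.85
ee_pos: [0.6406, -0.0783, 0.0372]
eef_rot: [-3.141, 0.001, -2.87]
force: [0.5, 1.0, -1.4]
grip_width: 0.028
grip_force: 15.0
```

Request:
jog_arm(motion=[[0,0,0.001,0,0,0,-1],[0,0,0.001,0,0,0,-1],[0,0,0,0,0,0,-1]])

```text
time_s: 6.15
ee_pos: [0.6406, -0.0782, 0.0353]
eef_rot: [-3.141, 0.001, -2.869]
force: [-2.8, 1.3, 4.0]
grip_width: 0.0281
grip_force: 15.0
```

Request:
jog_arm(motion=[[0,0,0.0005,0,0,0,-1],[0,0,0,0,0,0,-1]])

```text
time_s: 6.35
ee_pos: [0.6406, -0.0782, 0.0353]
eef_rot: [-3.141, 0.001, -2.869]
force: [-4.8, 2.9, 9.3]
grip_width: 0.028
grip_force: 15.0
```

Request:
jog_arm(motion=[[0,0,0,0,0,0,-0.3],[0,0,0,0,0,0,-0.1],[0,0,0,0,0,0,0.2],[0,0,0,0,0,0,0.4],[0,0,0,0,0,0,0.4]])

```text
time_s: 6.85
ee_pos: [0.6403, -0.0783, 0.0338]
eef_rot: [3.142, -0.0, -2.869]
force: [-0.8, -0.5, 0.0]
grip_width: 0.0615
grip_force: 0.0
```

Request:
jog_arm(motion=[[0,0,-0.02,0,0,0,0.6],[0,0,-0.04,0,0,0,0.8],[0,0,-0.045,0,0,0,1],[0,0,-0.045,0,0,0,1],[0,0,-0.045,0,0,0,1]])

```text
time_s: 7.35
ee_pos: [0.64, -0.0782, 0.2308]
eef_rot: [-3.142, -0.0, -2.869]
force: [0.1, -0.1, 0.1]
grip_width: 0.0937
grip_force: 0.0
```

```bash
python3 - <<'E'
from h import *
m=cam("wrist"); snap("wrist","w2")
# whale coarse (650,-260), head +x, yaw ~12 deg -> tool yaw 192
plan(642,-258,240,192)
E
```

```text
4
[[0.012, -0.043, -0.0, -0.001, 0.002, 0.016, 1.0], [0.011, -0.043, -0.0, -0.001, 0.003, 0.016, 1.0], [0.011, -0.044, -0.0, -0.001, 0.002, 0.015, 1.0], [0.01, -0.044, -0.0, -0.001, 0.003, 0.016, 1.0]]
```

View pics/w2.png

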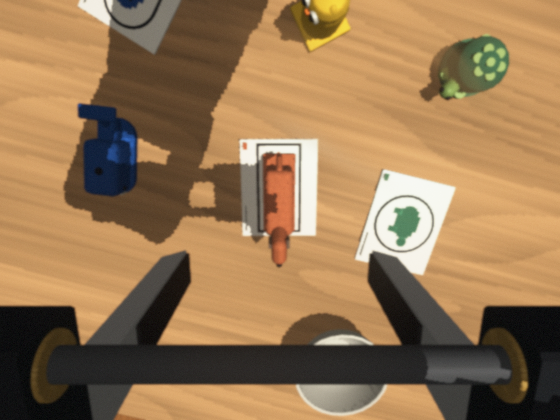

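The dog stands at (280,200), parallel to its outline and centred across. It sits about 4 mm towards the head end, inside tolerance. Next is the whale.

Request:
jog_arm(motion=[[0.012,-0.043,0,0,0,0.016,1],[0.011,-0.043,0,0,0,0.016,1],[0.011,-0.044,0,0,0,0.015,1],[0.01,-0.044,0,0,0,0.016,1],[0,0,0,0,0,0,1]])

```text
time_s: 7.9
ee_pos: [0.6393, -0.263, 0.2278]
eef_rot: [-3.141, -0.001, -2.938]
force: [-0.3, 0.4, -0.5]
grip_width: 0.094
grip_force: 0.0
```

```bash
python3 - <<'E'
from h import *
o=ctrl.get_obs(); print(o["ee_pos"],np.degrees(o["eef_rot"]))
m=cam("wrist"); im=snap("wrist","w3")
for c in comps(im,"whale",200):
    c2=c[:,0]; print(c2.mean(0).round(),rect("wrist",c,.03,m))
    mask=np.zeros(im.shape[:2],np.uint8); cv2.fillPoly(mask,[c2],255)
    for r in range(c2[:,1].min(),c2[:,1].max(),8):
        xs=np.where(mask[r])[0]; print(r,xs.min(),xs.max(),end="; ")
for c in cards(im,2000): print("card",c[:,0].mean(0).round(),rect("wrist",c,.003,m))
E
```

```text
[ 0.63927551 -0.26297913  0.22776282] [-1.79992484e+02 -6.19267887e-02 -1.68335166e+02]
[279. 197.] [ 645.9 -260.6   87.6   35.2    8.3]
159 267 268; 167 265 298; 175 270 295; 183 264 297; 191 268 296; 199 270 296; 207 270 295; 215 264 294; 223 264 294; 231 264 294; 239 266 292; [316.  12.] [ 462.9 -261.8   34.4   12.8  -40.8]
0 322 333; 8 317 324; 16 303 317; card [541. 249.] [640.5  60.9 110.9  65.    1.8]
card [427. 204.] [636.8 -79.4 106.4  86.7  15.9]
card [ 42. 115.] [ 611.6 -526.7   64.2   62.7  -78.4]
card [322.  49.] [ 477.7 -254.4  109.3   62.1  -16. ]
```

View pics/w3.png

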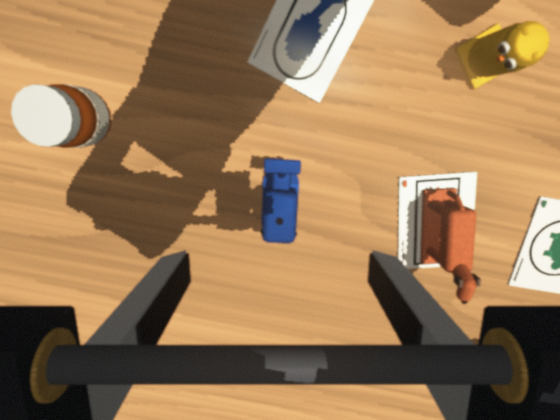

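The whale is at (280,200), with its tail fin at (282,166), its front edge at (279,243) and its axis almost along the image vertical.

```bash
python3 - <<'E'
from h import *
p=ray("wrist",[(281.7,166),(279.3,243)],.05)[:,:2]*1000
p[1]=ray("wrist",[(279.3,243)],.048)[0,:2]*1000
d=p[1]-p[0]; print(p,np.linalg.norm(d),np.degrees(np.arctan2(d[1],d[0]))); u=d/np.linalg.norm(d)
o=p[1]-36*u; print("origin",o); g=o+5*u; print("grasp",g); yaw=180+np.degrees(np.arctan2(d[1],d[0]))
plan(*g,100,yaw); plan(*g,14,yaw,start=(*g,100,yaw),vmax=.03)
E
```

```text
[[ 606.98447578 -263.91604534]
 [ 685.77409787 -249.91788972]] 80.02345224467913 10.074332315794834
origin [ 650.32915872 -256.21521367]
grasp [ 655.25206694 -255.34058534]
3
[[-0.005, 0.001, 0.043, 0.0, -0.0, 0.01, 1.0], [-0.006, 0.0, 0.042, 0.0, -0.0, 0.01, 1.0], [-0.005, 0.001, 0.043, 0.0, -0.001, 0.01, 1.0]]
3
[[-0.0, -0.0, 0.029, 0.0, 0.0, -0.0, 1.0], [-0.0, -0.0, 0.028, 0.0, 0.0, -0.0, 1.0], [-0.0, -0.0, 0.029, 0.0, 0.0, -0.0, 1.0]]
```

Request:
jog_arm(motion=[[-0.005,0.001,0.043,0,0,0.01,1],[-0.006,0,0.042,0,0,0.01,1],[-0.005,0.001,0.043,0,0,0.01,1],[0,0,0.028,0,0,0,1],[0,0,0.028,0,0,0,1]])

```text
time_s: 8.45
ee_pos: [0.6557, -0.2509, 0.0432]
eef_rot: [3.141, -0.001, -2.961]
force: [0.6, 0.2, -0.0]
grip_width: 0.0941
grip_force: 0.0
```

Request:
jog_arm(motion=[[0,0,0.019,0,0,0,1],[0,0,0.01,0,0,0,0.5],[0,0,0,0,0,0,0],[0,0,0,0,0,0,-0.5],[0,0,0,0,0,0,-1]], squeeze=15)

```text
time_s: 8.95
ee_pos: [0.6564, -0.2527, 0.0175]
eef_rot: [-3.14, 0.002, -2.962]
force: [-0.3, -0.1, 0.9]
grip_width: 0.0653
grip_force: 0.0
```

Request:
jog_arm(motion=[[0,0,0,0,0,0,-1],[0,0,0,0,0,0,-1],[0,0,0,0,0,0,-1],[0,0,0,0,0,0,-1],[0,0,0,0,0,0,-1]])

```text
time_s: 9.45
ee_pos: [0.6559, -0.2529, 0.0164]
eef_rot: [-3.141, 0.001, -2.962]
force: [-0.2, -2.0, 3.4]
grip_width: 0.0359
grip_force: 15.0
```

Request:
jog_arm(motion=[[0,0,-0.01,0,0,0,-1],[0,0,-0.02,0,0,0,-1],[0,0,-0.03,0,0,0,-1],[0,0,-0.01,0,0,0,-1],[0,0,0,0,0,0,-1]])

```text
time_s: 9.95
ee_pos: [0.6563, -0.2528, 0.0875]
eef_rot: [-3.14, 0.002, -2.962]
force: [-0.9, -0.1, -2.4]
grip_width: 0.0358
grip_force: 15.0
```

```bash
python3 - <<'E'
from h import *
plan(482.5,-267.2,86,163.8,vmax=.035,g=-1)
E
```

```text
5
[[0.035, 0.003, 0.0, -0.0, 0.0, 0.092, -1.0], [0.035, 0.0, 0.0, -0.0, 0.001, 0.093, -1.0], [0.035, -0.003, 0.0, -0.0, 0.0, 0.092, -1.0], [0.034, -0.006, 0.001, -0.0, 0.001, 0.093, -1.0], [0.033, -0.009, 0.0, -0.001, 0.001, 0.092, -1.0]]
```

Request:
jog_arm(motion=[[0.035,0.003,0,0,0,0.092,-1],[0.035,0,0,0,0,0.093,-1],[0.035,-0.003,0,0,0,0.092,-1],[0.034,-0.006,0,0,0,0.093,-1],[0.033,-0.009,0,0,0,0.092,-1]])

```text
time_s: 10.45
ee_pos: [0.4801, -0.2665, 0.0844]
eef_rot: [3.141, -0.002, 2.855]
force: [-0.2, -0.3, -1.1]
grip_width: 0.0361
grip_force: 15.0
```

Request:
jog_arm(motion=[[0,0,0,0,0,0,-1],[0,0,0,0,0,0,-1]])

```text
time_s: 10.65
ee_pos: [0.4819, -0.267, 0.0852]
eef_rot: [3.141, -0.001, 2.859]
force: [0.1, 0.4, -3.1]
grip_width: 0.0359
grip_force: 15.0
```

```bash
python3 - <<'E'
from h import *
plan(482.5,-267.2,30,163.8,vmax=.02,g=-1)
E
```

```text
3
[[-0.0, -0.0, 0.018, 0.0, -0.0, 0.0, -1.0], [-0.0, -0.0, 0.019, 0.0, -0.0, 0.0, -1.0], [-0.001, -0.0, 0.018, 0.0, -0.001, 0.0, -1.0]]
```

Contact is expected at z ≈ 0.0164 + 0.003 = 0.0194.

Request:
jog_arm(motion=[[0,0,0.018,0,0,0,-1],[0,0,0.019,0,0,0,-1],[-0.001,0,0.017,0,0,0,-1],[0,0,0.007,0,0,0,-1],[0,0,0.002,0,0,0,-1]])

```text
time_s: 11.15
ee_pos: [0.4834, -0.2669, 0.0218]
eef_rot: [3.141, -0.002, 2.86]
force: [1.1, -0.1, -1.8]
grip_width: 0.0361
grip_force: 15.0
```

Request:
jog_arm(motion=[[0,0,0.001,0,0,0,-1],[0,0,0.001,0,0,0,-1],[0,0,0,0,0,0,-1]])

```text
time_s: 11.45
ee_pos: [0.4835, -0.2674, 0.0214]
eef_rot: [-3.141, 0.001, 2.859]
force: [0.6, -0.3, -2.4]
grip_width: 0.0361
grip_force: 15.0
```

Request:
jog_arm(motion=[[0,0,0.001,0,0,0,-1],[0,0,0,0,0,0,-1]])

```text
time_s: 11.65
ee_pos: [0.4833, -0.2673, 0.0201]
eef_rot: [-3.142, 0.0, 2.859]
force: [0.3, -0.2, -2.3]
grip_width: 0.0357
grip_force: 15.0
```

Request:
jog_arm(motion=[[0,0,0.001,0,0,0,-1],[0,0,0,0,0,0,-1]])

```text
time_s: 11.85
ee_pos: [0.4834, -0.2674, 0.0193]
eef_rot: [-3.141, 0.001, 2.859]
force: [-1.7, 1.1, 2.3]
grip_width: 0.036
grip_force: 15.0
```

Touching. Release, rise and head to the owl at about (463,-85).

Request:
jog_arm(motion=[[0,0,0,0,0,0,-0.1],[0,0,0,0,0,0,0.1],[0,0,0,0,0,0,0.4],[0,0,0,0,0,0,0.5],[0,0,0,0,0,0,0.6]])

```text
time_s: 12.35
ee_pos: [0.4833, -0.2673, 0.0189]
eef_rot: [3.142, 0.0, 2.859]
force: [0.1, 0.7, -0.3]
grip_width: 0.0707
grip_force: 0.0
```

Request:
jog_arm(motion=[[0,0,-0.02,0,0,0,0.6],[0,0,-0.04,0,0,0,0.8],[0,0,-0.05,0,0,0,1],[0,0,-0.05,0,0,0,1],[0,0,-0.05,0,0,0,1]])

```text
time_s: 12.85
ee_pos: [0.4829, -0.2671, 0.2311]
eef_rot: [-3.142, 0.0, 2.859]
force: [0.4, 0.2, -0.3]
grip_width: 0.0939
grip_force: 0.0
```

```bash
python3 - <<'E'
from h import *
snap("wrist","w4")
plan(463,-86,250,135)
E
```

```text
5
[[0.014, 0.034, -0.002, -0.0, 0.002, 0.101, 1.0], [0.018, 0.032, -0.002, -0.0, 0.002, 0.1, 1.0], [0.021, 0.03, -0.002, -0.0, 0.003, 0.101, 1.0], [0.024, 0.028, -0.003, -0.0, 0.002, 0.1, 1.0], [0.026, 0.026, -0.002, -0.0, 0.003, 0.101, 1.0]]
```

View pics/w4.png

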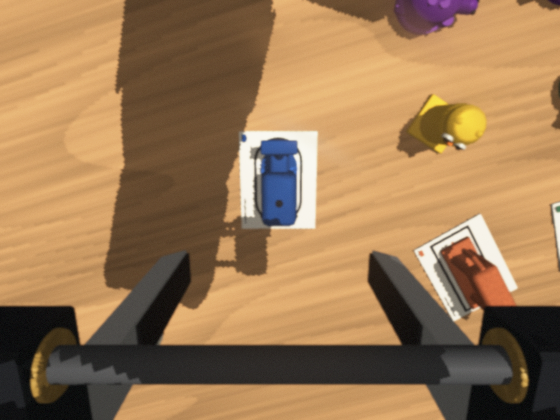

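The whale is inside its outline at (279,180), aligned with the card. Moving to the owl at (460,124).

Request:
jog_arm(motion=[[0.014,0.034,-0.002,0,0,0.101,1],[0.018,0.032,-0.002,0,0,0.1,1],[0.021,0.03,-0.002,0,0,0.101,1],[0.024,0.028,-0.003,0,0,0.1,1],[0.026,0.026,-0.002,0,0,0.101,1]])

```text
time_s: 13.4
ee_pos: [0.4613, -0.0835, 0.2399]
eef_rot: [3.141, 0.0, 2.351]
force: [0.8, -0.6, -0.8]
grip_width: 0.094
grip_force: 0.0
```

Request:
jog_arm(motion=[[0,0,0,0,0,0,1]])

```text
time_s: 13.5
ee_pos: [0.4615, -0.0819, 0.2403]
eef_rot: [3.141, 0.001, 2.355]
force: [-0.1, -1.3, -0.1]
grip_width: 0.0937
grip_force: 0.0
```

```bash
python3 - <<'E'
from h import *
o=ctrl.get_obs(); print(o["ee_pos"],np.degrees(o["eef_rot"]))
m=cam("wrist"); im=snap("wrist","w5")
cv2.imwrite("pics/w5c.png",cv2.resize(im[80:280,180:380,::-1],(600,600),interpolation=cv2.INTER_CUBIC))
for c in comps(im,"owl",200): print(c[:,0].mean(0).round(),rect("wrist",c,.008,m))
for c in comps(im,"tortoise",200): print("t",c[:,0].mean(0).round(),rect("wrist",c,.03,m))
E
```

```text
[ 0.46145658 -0.08189646  0.24033463] [1.79950482e+02 3.14647803e-02 1.34922058e+02]
[278. 200.] [470.3 -93.3  37.   36.6  44.8]
[278. 177.] [453.4 -76.9  44.5  23.3  43.2]
t [482. 200.] [628.6  67.2  37.2  21.8   2.9]
```

View pics/w5c.png

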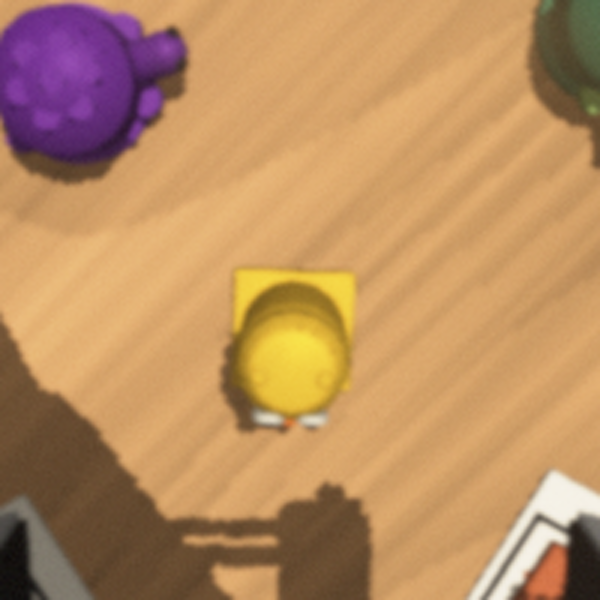

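The crop shows the owl facing image-down. Its base rear edge runs (235,270)–(356,272) in the crop, which is (258,170)–(299,171) in the picture, so it is square to the tool. The purple decoy at (80,80) and the green tortoise at the right edge are well clear.

```bash
python3 - <<'E'
from h import *
p=ray("wrist",[(258.3,170),(298.7,170.7)],.008)[:,:2]*1000; d=p[1]-p[0]
a=np.degrees(np.arctan2(d[1],d[0])); print(p,np.linalg.norm(d),a)
c=p.mean(0)+23*np.array([np.cos(np.radians(a-90)),np.sin(np.radians(a-90))]); print(c)
plan(*c,120,135); plan(*c,13,135,start=(*c,120,135),vmax=.03)
E
```

```text
[[429.8422567  -85.65572186]
 [462.58258477 -53.9712784 ]] 45.56131076908925 44.061039495594365
[462.20718004 -86.34128506]
3
[[-0.001, -0.001, 0.04, 0.0, 0.0, 0.001, 1.0], [-0.001, -0.0, 0.04, 0.0, 0.0, 0.001, 1.0], [-0.0, -0.001, 0.04, 0.0, 0.001, 0.0, 1.0]]
4
[[0.0, -0.0, 0.027, -0.0, 0.0, -0.0, 1.0], [0.0, -0.0, 0.027, -0.0, 0.0, -0.0, 1.0], [0.0, -0.0, 0.027, -0.0, 0.0, -0.0, 1.0], [0.0, -0.0, 0.026, -0.0, 0.0, -0.0, 1.0]]
```

Request:
jog_arm(motion=[[-0.004,-0.002,0.04,0,0,0,1],[0,0,0.04,0,0,0,1],[0,0,0.04,0,0,0,1],[0,0,0.035,0,0,0,1],[0,0,0.035,0,0,0,1]])

```text
time_s: 14.05
ee_pos: [0.4629, -0.09, 0.0482]
eef_rot: [-3.141, -0.0, 2.356]
force: [0.3, 0.1, 0.4]
grip_width: 0.0938
grip_force: 0.0
```

Request:
jog_arm(motion=[[0,0,0.02,0,0,0,1],[0,0,0.016,0,0,0,0.5],[0,0,0,0,0,0,0],[0,0,0,0,0,0,-0.5],[0,0,0,0,0,0,-1]], squeeze=15)

```text
time_s: 14.55
ee_pos: [0.4637, -0.0896, 0.0148]
eef_rot: [3.141, 0.001, 2.356]
force: [0.0, 0.1, 0.5]
grip_width: 0.0656
grip_force: 0.0
```

Request:
jog_arm(motion=[[0,0,0,0,0,0,-1],[0,0,0,0,0,0,-1],[0,0,0,0,0,0,-1],[0,0,0,0,0,0,-1],[0,0,0,0,0,0,-1]])

```text
time_s: 15.05
ee_pos: [0.4634, -0.0891, 0.0143]
eef_rot: [3.141, 0.001, 2.356]
force: [-1.3, 0.3, 5.9]
grip_width: 0.0398
grip_force: 15.0
```

Request:
jog_arm(motion=[[0,0,-0.01,0,0,0,-1],[0,0,-0.02,0,0,0,-1],[0,0,-0.03,0,0,0,-1],[0,0,-0.03,0,0,0,-1],[0,0,-0.01,0,0,0,-1]])

```text
time_s: 15.55
ee_pos: [0.464, -0.0893, 0.1168]
eef_rot: [3.14, 0.003, 2.356]
force: [-0.1, -0.7, -1.4]
grip_width: 0.0399
grip_force: 15.0
```

```bash
python3 - <<'E'
from h import *
plan(471.9,269,113,110.8,vmax=.037,g=-1)
E
```

```text
10
[[0.025, 0.026, 0.0, 0.0, 0.0, 0.042, -1.0], [0.026, 0.025, 0.0, 0.0, 0.0, 0.042, -1.0], [0.027, 0.024, 0.0, 0.0, 0.0, 0.042, -1.0], [0.028, 0.022, 0.0, 0.0, 0.0, 0.042, -1.0], [0.029, 0.021, 0.001, 0.0, 0.0, 0.042, -1.0]]
[[0.029, 0.02, 0.0, 0.001, 0.001, 0.042, -1.0], [0.03, 0.019, 0.001, 0.0, 0.0, 0.042, -1.0], [0.031, 0.018, 0.0, 0.001, 0.001, 0.043, -1.0], [0.032, 0.016, 0.001, 0.0, 0.0, 0.042, -1.0], [0.033, 0.015, 0.0, 0.001, 0.001, 0.043, -1.0]]
```

Request:
jog_arm(motion=[[0.025,0.026,0,0,0,0.042,-1],[0.026,0.025,0,0,0,0.042,-1],[0.027,0.024,0,0,0,0.042,-1],[0.028,0.022,0,0,0,0.042,-1],[0.029,0.021,0,0,0,0.042,-1]])

```text
time_s: 16.05
ee_pos: [0.4656, 0.0919, 0.1132]
eef_rot: [-3.141, -0.0, 2.144]
force: [-0.5, -0.2, -1.7]
grip_width: 0.0398
grip_force: 15.0
```

Request:
jog_arm(motion=[[0.029,0.02,0,0,0,0.042,-1],[0.03,0.019,0,0,0,0.042,-1],[0.031,0.018,0,0,0,0.043,-1],[0.032,0.016,0,0,0,0.042,-1],[0.033,0.015,0,0,0,0.043,-1]])

```text
time_s: 16.55
ee_pos: [0.4703, 0.2704, 0.113]
eef_rot: [-3.14, 0.0, 1.932]
force: [-0.6, -0.8, -2.2]
grip_width: 0.0398
grip_force: 15.0
```

Request:
jog_arm(motion=[[0,0,0,0,0,0,-1],[0,0,0,0,0,0,-1]])

```text
time_s: 16.75
ee_pos: [0.4703, 0.2692, 0.1129]
eef_rot: [-3.14, 0.0, 1.936]
force: [-0.3, 0.4, -2.4]
grip_width: 0.0402
grip_force: 15.0
```

```bash
python3 - <<'E'
from h import *
plan(471.9,269,30,110.8,vmax=.05,g=-1)
E
```

```text
2
[[-0.0, 0.001, 0.041, -0.001, 0.0, 0.001, -1.0], [-0.001, 0.001, 0.042, -0.001, 0.0, 0.001, -1.0]]
```

Contact is expected at z ≈ 0.0173.

Request:
jog_arm(motion=[[0,0.001,0.03,0,0,0,-1],[0,0,0.03,0,0,0,-1],[0,0,0.02,0,0,0,-1],[0,0,0.01,0,0,0,-1],[0,0,0.003,0,0,0,-1]])

```text
time_s: 17.25
ee_pos: [0.4716, 0.2685, 0.0201]
eef_rot: [-3.14, 0.0, 1.933]
force: [-0.1, -0.1, -2.0]
grip_width: 0.04
grip_force: 15.0
```

Request:
jog_arm(motion=[[0,0,0.001,0,0,0,-1],[0,0,0,0,0,0,-1]])

```text
time_s: 17.45
ee_pos: [0.4723, 0.2695, 0.0208]
eef_rot: [3.14, -0.0, 1.934]
force: [0.1, -0.6, -2.2]
grip_width: 0.04
grip_force: 15.0
```

Request:
jog_arm(motion=[[0,0,0.001,0,0,0,-1],[0,0,0,0,0,0,-1]])

```text
time_s: 17.65
ee_pos: [0.472, 0.2696, 0.0194]
eef_rot: [3.141, -0.0, 1.934]
force: [-0.5, -0.1, -2.1]
grip_width: 0.0399
grip_force: 15.0
```

Request:
jog_arm(motion=[[0,0,0.0015,0,0,0,-1],[0,0,0,0,0,0,-1]])

```text
time_s: 17.85
ee_pos: [0.4718, 0.2695, 0.0174]
eef_rot: [-3.142, 0.0, 1.934]
force: [0.8, -0.4, -0.9]
grip_width: 0.04
grip_force: 15.0
```

Request:
jog_arm(motion=[[0,0,0.001,0,0,0,-1],[0,0,0,0,0,0,-1]])

```text
time_s: 18.05
ee_pos: [0.4718, 0.2695, 0.0173]
eef_rot: [3.142, -0.0, 1.934]
force: [-5.3, -2.5, 10.0]
grip_width: 0.0396
grip_force: 15.0
```

Request:
jog_arm(motion=[[0,0,0,0,0,0,0],[0,0,0,0,0,0,0.2],[0,0,0,0,0,0,0.4],[0,0,0,0,0,0,0.5],[0,0,0,0,0,0,0.6]])

```text
time_s: 18.55
ee_pos: [0.4718, 0.2695, 0.0164]
eef_rot: [-3.142, -0.0, 1.934]
force: [-0.4, 0.3, 0.6]
grip_width: 0.0738
grip_force: 0.0
```

Request:
jog_arm(motion=[[0,0,-0.02,0,0,0,0.6],[0,0,-0.04,0,0,0,0.8],[0,0,-0.05,0,0,0,1],[0,0,-0.05,0,0,0,1],[0,0,-0.05,0,0,0,1]])

```text
time_s: 19.05
ee_pos: [0.4714, 0.2693, 0.2286]
eef_rot: [3.142, 0.0, 1.934]
force: [-0.6, 0.8, 0.2]
grip_width: 0.0937
grip_force: 0.0
```

```bash
python3 - <<'E'
from h import *
snap("wrist","w6")
plan(467,76,240,145)
E
```

```text
5
[[-0.036, -0.015, -0.001, 0.002, 0.0, -0.119, 1.0], [-0.034, -0.019, -0.001, 0.002, 0.001, -0.119, 1.0], [-0.031, -0.023, -0.001, 0.002, 0.001, -0.12, 1.0], [-0.028, -0.027, -0.0, 0.003, 0.0, -0.119, 1.0], [-0.025, -0.03, -0.001, 0.002, 0.001, -0.12, 1.0]]
```

View pics/w6.png

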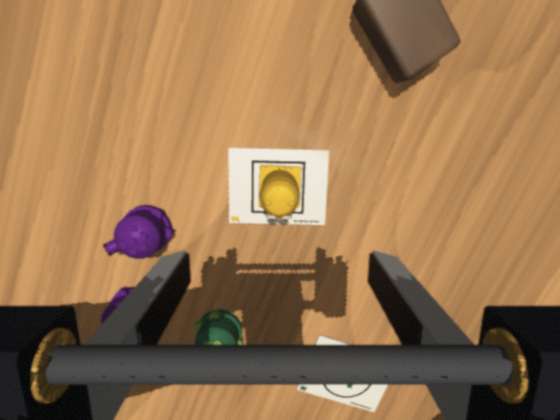

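The owl stands square and centred in its outline at (280,188). Next is the green tortoise.

Request:
jog_arm(motion=[[-0.036,-0.015,-0.001,0,0,-0.119,1],[-0.034,-0.019,-0.001,0,0,-0.119,1],[-0.031,-0.023,-0.001,0,0,-0.12,1],[-0.028,-0.027,0,0,0,-0.119,1],[-0.025,-0.03,-0.001,0,0,-0.12,1]])

```text
time_s: 19.6
ee_pos: [0.4645, 0.0737, 0.2302]
eef_rot: [3.142, 0.0, 2.536]
force: [1.8, 0.1, -0.1]
grip_width: 0.0939
grip_force: 0.0
```

Request:
jog_arm(motion=[[0,0,0,0,0,0,1]])

```text
time_s: 19.7
ee_pos: [0.4647, 0.0719, 0.2305]
eef_rot: [-3.141, 0.001, 2.533]
force: [-0.5, -0.4, 0.4]
grip_width: 0.0937
grip_force: 0.0
```

```bash
python3 - <<'E'
from h import *
o=ctrl.get_obs(); print(o["ee_pos"],np.degrees(o["eef_rot"]))
m=cam("wrist"); im=snap("wrist","w7")
cv2.imwrite("pics/w7c.png",cv2.resize(im[80:280,180:380,::-1],(600,600),interpolation=cv2.INTER_CUBIC))
for c in comps(im,"tortoise",150): print(c[:,0].mean(0).round(),c[:,0].min(0),c[:,0].max(0),rect("wrist",c,.03,m))
E
```

```text
[0.4647495  0.07192797 0.23048242] [-1.79988208e+02  3.66297216e-02  1.45130782e+02]
[362. 305.] [346 291] [375 317] [626.5  74.5  40.8  25.1  -0.9]
[282. 193.] [262 170] [304 214] [463.2  76.9  45.3  43.8  29.8]
```

View pics/w7c.png

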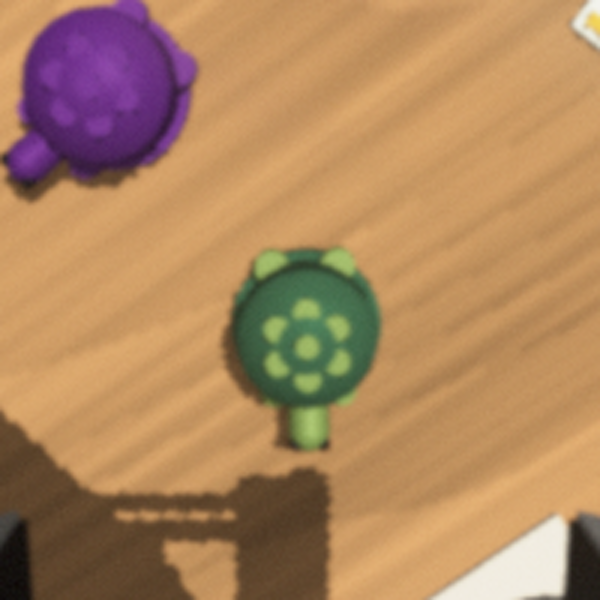

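The crop shows the green tortoise with its head straight down. Its dome centre is at crop (307,347), which is (282.3,195.7) in the picture, and its shell edges are at crop columns 235 and 379. The purple decoy is off at (105,85).

```bash
python3 - <<'E'
from h import *
p=ray("wrist",[(282.3,195.7)],.048)[0]*1000; print(p)
o=ctrl.get_obs(); R=Ro.from_euler("xyz",o["eef_rot"]).as_matrix(); print(R.T@(np.array([p[0],p[1],8])-o["ee_pos"]*1000))
e=ray("wrist",[(258.3,190),(306.3,190)],.036)*1000; print(e,np.linalg.norm(e[0]-e[1]))
E
```

```text
[464.86437419  76.93285336  48.        ]
[  2.0265598    2.6325454  222.45464268]
[[447.64023567  58.71247754  36.        ]
 [476.39969259  99.44708562  36.        ]] 49.86396151359221
```

Request:
jog_arm(motion=[[0.002,0.003,0.045,0,0,0,1],[0,0,0.045,0,0,0,1],[0,0,0.045,0,0,0,1],[0,0,0.04,0,0,0,1],[0,0,0.025,0,0,0,1]])

```text
time_s: 20.25
ee_pos: [0.4636, 0.0796, 0.0275]
eef_rot: [-3.14, -0.002, 2.53]
force: [0.7, 0.1, 0.0]
grip_width: 0.0941
grip_force: 0.0
```

Request:
jog_arm(motion=[[0,0,0.013,0,0,0,1],[0,0,0.004,0,0,0,1],[0,0,0,0,0,0,1]])

```text
time_s: 20.55
ee_pos: [0.4653, 0.0791, 0.0139]
eef_rot: [3.141, 0.0, 2.531]
force: [-0.1, -0.3, 0.5]
grip_width: 0.0938
grip_force: 0.0
```

Request:
jog_arm(motion=[[0,0,0.002,0,0,0,0.3],[0,0,0,0,0,0,0.1],[0,0,0,0,0,0,0],[0,0,0,0,0,0,-0.2],[0,0,0,0,0,0,-0.5]], squeeze=15)

```text
time_s: 21.05
ee_pos: [0.4651, 0.0787, 0.0117]
eef_rot: [3.141, 0.0, 2.531]
force: [-0.1, -0.2, 0.8]
grip_width: 0.0574
grip_force: 0.0
```

Request:
jog_arm(motion=[[0,0,0,0,0,0,-1],[0,0,0,0,0,0,-1],[0,0,0,0,0,0,-1],[0,0,0,0,0,0,-1]])

```text
time_s: 21.45
ee_pos: [0.4649, 0.0787, 0.0115]
eef_rot: [-3.142, 0.0, 2.531]
force: [-2.2, -1.3, 4.7]
grip_width: 0.0492
grip_force: 15.0
```

Request:
jog_arm(motion=[[0,0,-0.01,0,0,0,-1],[0,0,-0.02,0,0,0,-1],[0,0,-0.03,0,0,0,-1],[0,0,-0.01,0,0,0,-1],[0,0,0,0,0,0,-1]])

```text
time_s: 21.95
ee_pos: [0.4656, 0.0788, 0.0826]
eef_rot: [3.14, 0.002, 2.531]
force: [0.4, -0.0, -2.1]
grip_width: 0.0491
grip_force: 15.0
```

```bash
python3 - <<'E'
from h import *
# tortoise centre vs TCP
plan(643,75,82,145,vmax=.035,g=-1)
E
```

```text
6
[[-0.025, 0.016, 0.0, 0.0, 0.0, 0.0, -1.0], [-0.025, 0.017, 0.0, 0.0, 0.0, 0.0, -1.0], [-0.024, 0.016, 0.0, 0.0, 0.001, 0.0, -1.0], [-0.025, 0.017, 0.0, 0.001, 0.0, 0.0, -1.0], [-0.024, 0.016, 0.0, 0.0, 0.001, 0.0, -1.0]]
[[-0.025, 0.017, 0.001, 0.001, 0.0, 0.0, -1.0]]
```

Request:
jog_arm(motion=[[-0.025,0.016,0,0,0,0,-1],[-0.025,0.017,0,0,0,0,-1],[-0.024,0.016,0,0,0,0,-1],[-0.025,0.017,0,0,0,0,-1],[-0.024,0.016,0,0,0,0,-1]])

```text
time_s: 22.45
ee_pos: [0.6133, 0.0753, 0.0794]
eef_rot: [-3.14, -0.002, 2.531]
force: [0.8, 0.2, -2.0]
grip_width: 0.0495
grip_force: 15.0
```

Request:
jog_arm(motion=[[-0.025,0.017,0,0,0,0,-1],[0,0,0,0,0,0,-1],[0,0,0.03,0,0,0,-1],[0,0,0.022,0,0,0,-1],[0,0,0.01,0,0,0,-1]])

```text
time_s: 22.95
ee_pos: [0.6408, 0.0749, 0.0158]
eef_rot: [-3.139, -0.004, 2.531]
force: [-0.5, -0.1, -1.8]
grip_width: 0.0498
grip_force: 15.0
```

Request:
jog_arm(motion=[[0,0,0.001,0,0,0,-1],[0,0,0,0,0,0,-1]])

```text
time_s: 23.15
ee_pos: [0.643, 0.075, 0.0189]
eef_rot: [3.141, 0.0, 2.531]
force: [0.8, 0.2, -1.0]
grip_width: 0.0499
grip_force: 15.0
```

Contact is expected at z ≈ 0.0145.

Request:
jog_arm(motion=[[0,0,0.002,0,0,0,-1],[0,0,0.001,0,0,0,-1],[0,0,0,0,0,0,-1]])

```text
time_s: 23.45
ee_pos: [0.6431, 0.0749, 0.0158]
eef_rot: [3.141, 0.0, 2.531]
force: [0.6, -0.1, -1.7]
grip_width: 0.0495
grip_force: 15.0
```

Request:
jog_arm(motion=[[0,0,0.001,0,0,0,-1],[0,0,0,0,0,0,-1]])

```text
time_s: 23.65
ee_pos: [0.6431, 0.0749, 0.0147]
eef_rot: [3.141, 0.0, 2.531]
force: [0.4, 0.8, -1.0]
grip_width: 0.0495
grip_force: 15.0
```

Request:
jog_arm(motion=[[0,0,0.0007,0,0,0,-1],[0,0,0,0,0,0,-1]])

```text
time_s: 23.85
ee_pos: [0.6432, 0.0749, 0.0146]
eef_rot: [3.141, 0.001, 2.531]
force: [-3.0, -1.5, 6.9]
grip_width: 0.0492
grip_force: 15.0
```

Request:
jog_arm(motion=[[0,0,0,0,0,0,0.2],[0,0,0,0,0,0,0.4],[0,0,0,0,0,0,0.6],[0,0,0,0,0,0,0.8],[0,0,0,0,0,0,0.8]])

```text
time_s: 24.35
ee_pos: [0.6429, 0.0749, 0.0137]
eef_rot: [-3.142, -0.0, 2.531]
force: [-0.3, -0.3, 0.2]
grip_width: 0.0833
grip_force: 0.0
```

Request:
jog_arm(motion=[[0,0,-0.02,0,0,0,0.8],[0,0,-0.04,0,0,0,0.9],[0,0,-0.05,0,0,0,1],[0,0,-0.05,0,0,0,1],[0,0,-0.05,0,0,0,1]])

```text
time_s: 24.85
ee_pos: [0.6426, 0.0749, 0.2259]
eef_rot: [-3.142, 0.0, 2.531]
force: [-0.6, 0.7, 0.0]
grip_width: 0.0942
grip_force: 0.0
```

Request:
jog_arm(motion=[[0.045,0,0,0,0,0,1],[0.045,0,0,0,0,0,1],[0.045,0,0,0,0,0,1],[0.045,0,0,0,0,0,1],[0,0,0,0,0,0,1]])

```text
time_s: 25.35
ee_pos: [0.4925, 0.1805, 0.2244]
eef_rot: [3.141, -0.0, 2.534]
force: [0.2, -0.3, 0.7]
grip_width: 0.0938
grip_force: 0.0
```

```bash
python3 - <<'E'
from h import *
snap("side","s2"); im=snap("top","t2")
cv2.imwrite("pics/s2c.png",cv2.resize(cv2.imread("pics/s2.png")[120:340,180:440],(780,660))[:600])
cv2.imwrite("pics/t2c.png",cv2.resize(im[125:290,145:415,::-1],(800,489),interpolation=cv2.INTER_CUBIC))
E
```

```text
(no output)
```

View pics/t2c.png

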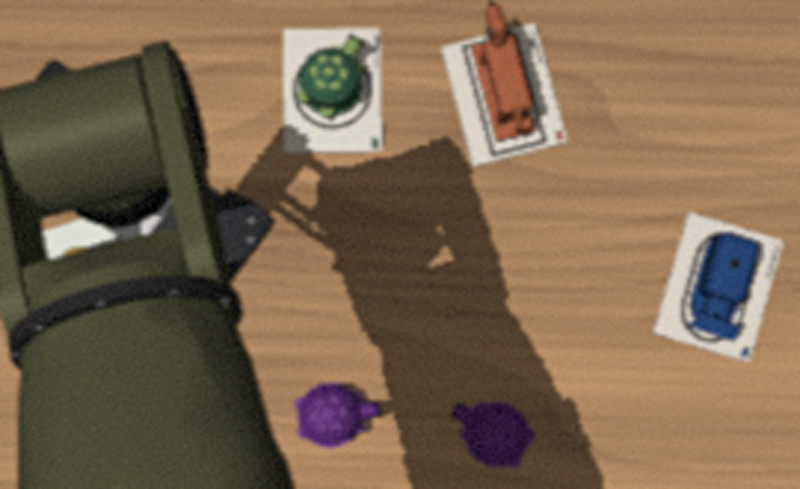

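View pics/s2c.png

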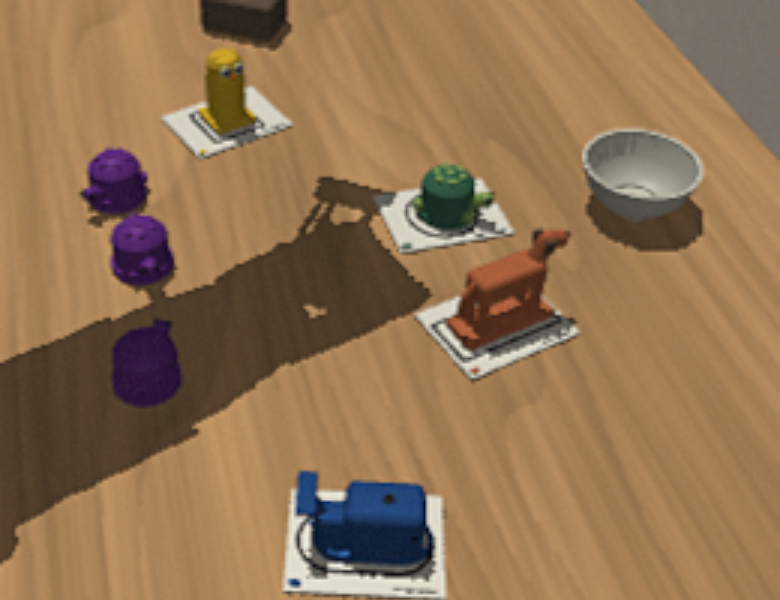

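Both views show all four animals upright inside their outlines:
- **Top crop:** tortoise (332,80), dog (505,85), whale (725,285).
- **Side crop:** owl (226,95).

The hand is clear of everything, so I hand in.

```bash
python3 -c "
from station import ctrl
print(ctrl.hand_in())"
```

```text
the job is handed in; nothing more can be done
None
```

I stood all four animals upright inside the outlines on their own sheets and handed the job in at about 25 s; the dog sits about 4 mm off centre (limit 12 mm), and the hand-in gave no verdict.

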